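# Park the board carrier under the fume canopy and open its gate

### The arm

A 6-joint arm with a two-finger parallel gripper is mounted at the origin on the work surface. World frame = base frame: x ahead of the robot, y to its left, z up, the work surface at z = 0. Lengths are in m, angles in rad, forces in N, time in s.
With the tool pointing down it reaches from about 0.35 to 0.975 m from the base axis. Payload 4.9 kg.
Tool frame: the origin (TCP) lies on the front face of the gripper's body, between the roots of the fingers; the fingertips stand ctrl.finger_overhang ahead of it and the grasp point (between the pads) lies 54 mm ahead of it (ctrl.finger_overhang is the distance from the TCP to the fingertips, in m); z points along the fingers, y is the line along which they close (so a half turn about z gives the same grasp; the last joint's range is limited). The gripper opens to 85 mm and grips with 20 to 120 N. Pads are 22 mm wide; open, the fingers measure 114 mm over their backs; the gripper's body (76 mm by 85 mm) begins 54 mm behind the grasp point. The pads swing forward as they close: fully open they stand 13 mm farther back than shut.
Start: joints at [0.992, 0.053, 1.613, -0, 1.476, -0.119], TCP at [0.277, 0.56, 0.304] pointing down, gripper open.
Joint ranges: [-3.01, 3.01], [-1.01, 2.22], [0.06, 2.58], [-1.02, 4.17], [0.09, 2.62], [-3.14, 3.14]. Speed limits (rad/s): [2.57, 2.57, 3.14, 3.14, 3.14, 3.14].

### API

Orientations are given as a rotation vector (axis times angle).
In Python, from station import ctrl, vision gives the robot as it stands. The module is installed in compiled form; this text tells all that it offers.
- The arm moves only by the tool drive_tool, never from a script. Its argument "rows" is a list of rows, each a list of 2 entries, a list of its own where there are three numbers: the shift along the tool's x, y, z in m, then the turn about the tool's z in rad. A call has 1 to 10 rows; each row shifts and turns the commanded pose from where the row before left it, along the tool's axes as they then stand; what a row does not reach is not made up. A row lasts 1/10 s, in which the tool goes at most 50 mm and 8.59 degrees, less where a joint would pass 70% of its speed; a pose out of reach is approached as far as the arm can. A call with a gripper value outside its range is refused whole. "jaw" is the closure, from 0 (fully open) to 1 (shut), set as the call begins (left out, the last holds). The fingers move at their own pace and stop on an object; "grip_force" is the grip in N (left out, the last holds). Time passes only in rows, so rows that do not move let the fingers close. It gives the time, the measured TCP pose, the force, the opening and the grip force at its end, in the units of the state.
- ctrl.get_obs(): the state, without advancing time (a new reading comes with each control period).
- vision.get_image(name): name is "scene" or "top" or "wrist"; returns a dict with "image" (420x560x3 uint8, blue, green, red), "vertical_fov" (degrees; the focal length in pixels is half the picture's height over the tangent of half this angle, whatever the lens; pixels are square), "cx", "cy" (the principal point, pixels), "R" (3x3) and "t" (3): a world point X has camera coordinates R X + t. Camera axes: x right, y down, z forward; pixel columns grow to the right and rows downward; lengths in m; the calibration is good to about 2 mm. A picture is of the moment at which its call begins. There is no depth.
- ctrl.finish_job(): hands the job in; it is judged then, once.
The state is a dict: "t": time; "q": joint angles; "dq": joint speeds; "effort": joint torques, N m; "tool_pos": TCP position; "tool_rot": TCP orientation; "contact_force": force on the tool from outside, world axes, zero at the start; "wrist_torque": the same for the moment, N m; "opening": finger opening in m; "grip_force": force on a finger pad.
Only numpy, scipy, OpenCV 4.12 (cv2) and the standard library are available. Lean on these libraries where they do the work, as an engineer would, in place of code of your own. Each camera call takes 0.05 s, during which the arm holds its last target. There are 200 camera calls.

### The job

Take the board carrier by its upright grip, bring it in through the canopy's mouth and under the clear roof to the back stop, then slide it sideways up against the suction grille so that its plate is caught behind the front kerb, lying flat and square. After that, pull the duct's blast gate fully up and leave it open. Let go of everything and leave the other things on the bench where they are.

Things in the scene. Friction and masses are not known exactly. Their poses are not given: they have to be found in the camera images.
- carrier_grip (a point): Board carrier's upright grip: black square post 24 x 24 mm, from 12 to 100 mm above the carrier's underside. The point is on its axis, 75 mm above the underside. Axes: y runs from post along the neck to the plate, z up. Loose, rigid, 0.2 to 0.4 kg, smooth underside, stands flat on the bench. Neck 20 mm wide, 12 mm thick; plate centre 135 mm in +y from the post.
- carrier_plate (a point): Centre of the carrier's aluminium plate, 6 mm above its underside, axes as the grip's. Plate 110 mm (x) by 100 mm (y), 12 mm thick, carrying a circuit board whose tallest part reaches 51 mm above the underside.
- hood: Fume canopy fixed to the bench: low-kerbed bay under a clear roof, with duct and filter box on one side. Origin: bench height, middle of the bay's mouth, outer face of the front kerb; y points into the bay, x towards the suction grille, z up. Kerbs 22 mm high, front kerb 8 mm thick; mouth open from x = -63 to +63 mm, its flared lead-ins reach 26 mm out in front.
- bay_corner (a point): Bench-level corner of the bay where back stop meets grille wall; axes as the hood's: x = 102, y = 118 mm in its frame. The bay inside runs from a side rail at hood x = -63 to the grille wall at x = 102 mm, and from the front kerb's inside y = 8 to the back stop y = 118 mm. Parked, the plate lies in this corner, neck out through the mouth.
- roof (a point): Centre of the clear roof's underside, 66 mm above the bench; axes as the hood's. The roof spans hood x = -76 to 115, y = 19 to 129 mm, top 73 mm above the bench. The carrier's grip stays outside it.
- gate (a joint): Lift of the duct's blast gate, m: 0 fully down (closed), 0.06 fully up (open, against a stop). It slides straight up; friction (about 4 N) keeps it where it is left. The duct leads on into a white filter box, 120 mm high, whose near face is 88 mm beyond the gate's centre in hood +x.
- gate_tab (a point): Centre of the gate's black pull tab, 22 mm (hood x) by 30 mm (hood y) by 50 mm high, on top of the gate plate between the duct's two grey flanges, at x = 145, y = 65 mm in the hood's frame; 130 mm above the bench when the gate is down, rising with it. Flange tops are 100 mm above the bench. Axes as the hood's.
- spool_mid (a point): Bystander: grey plastic reel, 56 mm across, 40 mm high; this point is in its middle, half-way up.
- jar_mid (a point): Bystander: small amber glass jar with steel lid, 48 mm across, 55 mm high; this point is in its middle, half-way up.
- tray_mid (a point): Bystander: dark steel two-compartment parts tray, 85 x 150 x 24 mm; this point is in its middle, half-way up.
- socket_mid (a point): Bystander: white plastic socket box, 62 x 62 x 45 mm; this point is in its middle, half-way up.
- cutters_mid (a point): Bystander: side cutters lying flat, about 120 mm long, 14 mm high; this point is in its middle, half-way up.
- tweezers_mid (a point): Bystander: steel tweezers lying flat, 120 mm long, 5 mm high; this point is in its middle, half-way up.
- driver_grip (a point): Bystander: screwdriver lying on the bench, 170 mm long; this point is on its handle.
Mind the look-alikes: they are no part of the job. What is shaped like the part that bears carrier_grip but blue is not meant.

How it is judged:
By the outcome, as a careful person would: the job done as asked, in the order asked, and still so for the second after the job is handed in, with the robot touching nothing.
It also fails if it takes over 54 s, if anything falls off the work surface, if the arm or the gripper's body presses on something with over 40 N, if the wrist force passes 120 N, or if a joint passes its speed limit or range.

## Working session

There is one attempt and no reset: what is moved stays moved. The work goes in short steps, Python scripts to look and compute and a tool call to move; the robot and the scene stay as the last step left them, time stands still between calls to the robot, and variables do not carry over. Pictures are saved under pics/ and viewed, at most 12 in all, crops included, and the job is handed in when it is done.

Besides the shell and the picture viewer there is one more tool, called after "Request:" as name(argument=value, ...) on one line, values as JSON. drive_tool: Moves the arm, as the interface text tells. Its arguments: {"type":"object","properties":{"rows":{"type":"array","items":{"type":"array"}},"jaw":{"type":"number"},"grip_force":{"type":"number"}},"required":["rows"]}

```bash
mkdir -p pics
cat > h.py <<'E'
import numpy as np, cv2
from station import ctrl, vision
def get(n):
    d=vision.get_image(n); d['f']=d['image'].shape[0]/2/np.tan(np.radians(d['vertical_fov'])/2); return d
def ray(d,u,v):
    R=np.array(d['R']);t=np.array(d['t']); c=-R.T@t
    return c,R.T@np.array([(u-d['cx'])/d['f'],(v-d['cy'])/d['f'],1])
def onz(d,u,v,z):
    c,r=ray(d,u,v); return c+r*(z-c[2])/r[2]
def proj(d,X):
    p=np.array(d['R'])@np.array(X)+np.array(d['t']); return p[:2]/p[2]*d['f']+[d['cx'],d['cy']]
E
python3 - <<'E'
from h import *
import pickle
D={n:get(n) for n in ("scene","top","wrist")}
pickle.dump(D,open('d0.pkl','wb'))
for n in D: cv2.imwrite(f'pics/{n}0.png',D[n]['image']); c,_=ray(D[n],0,0); print(n,D[n]['f'],c,D[n]['R'])
print(ctrl.get_obs(),ctrl.finger_overhang)
E
```

```text
scene 455.6132248383645 [ 1.66723726 -0.46601967  0.84242515] [[ 0.34364803  0.93877028 -0.02482735]
 [ 0.49884817 -0.20488071 -0.84212493]
 [-0.7956485   0.27700949 -0.53871068]]
top 538.9494287192075 [ 0.41564962 -0.05795277  1.73462965] [[-0.01439227 -0.99989559  0.00129491]
 [-0.99642828  0.01423457 -0.083235  ]
 [ 0.08320788 -0.00248822 -0.99652911]]
wrist 334.32534290882495 [0.21741876 0.59012283 0.3728313 ] [[ 4.43638268e-01  8.96205606e-01 -7.73215656e-04]
 [ 8.65111522e-01 -4.28020514e-01  2.61496643e-01]
 [ 2.34023805e-01 -1.16678836e-01 -9.65204076e-01]]
{'t': 0.15, 'q': array([ 9.92034058e-01,  5.32010156e-02,  1.61399295e+00,  6.33880733e-06,
        1.47599603e+00, -1.19024185e-01]), 'dq': array([ 0.00015209, -0.00104226, -0.00608286, -0.00027958,  0.00097512,
        0.00102852]), 'effort': array([ 3.39369180e-04, -3.94245529e+01, -3.70719945e+01, -1.06665645e-04,
        4.71563078e-03,  1.49947493e-05]), 'tool_pos': array([0.27712583, 0.55978266, 0.30293937]), 'tool_rot': array([-7.15686876e-01, -3.05841841e+00,  2.35412262e-03]), 'contact_force': array([ 0.08599397,  0.41356951, -0.22323495]), 'wrist_torque': array([ 0.04593147,  0.01195863, -0.0505431 ]), 'grip_force': 0.0, 'opening': 0.08580326527192952} 0.0726
```

View pics/top0.png

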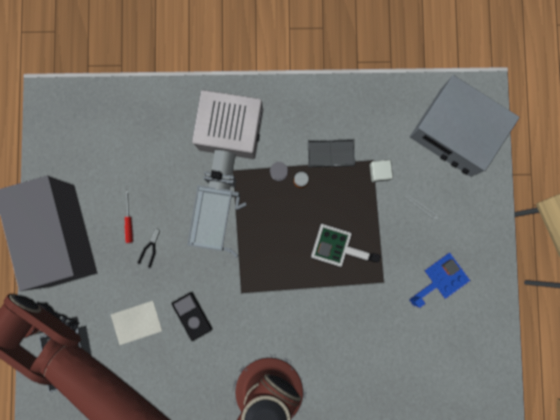

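View pics/scene0.png

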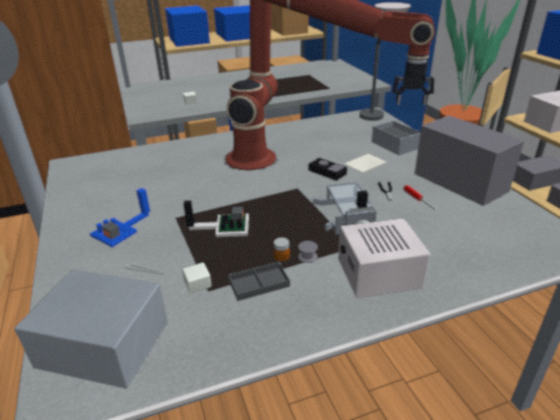

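Two candidates in the top view: the carrier with a black post at (375,258) and an all-blue one with its post at (418,300). The blue one is the named look-alike, so the black one is meant. The hood's clear roof is at (210,218) and the filter box at (228,122). I'll check these in an enlarged crop.

Run:
```python
from h import *
import pickle
D=pickle.load(open('d0.pkl','rb'))
a=cv2.resize(D['top']['image'][170:260,180:280],None,fx=4,fy=4,interpolation=cv2.INTER_CUBIC)
b=cv2.resize(D['top']['image'][215:275,300:400],None,fx=4,fy=4,interpolation=cv2.INTER_CUBIC)
c=cv2.resize(D['scene']['image'][170:320,310:440],None,fx=3,fy=3,interpolation=cv2.INTER_CUBIC)
o=np.zeros((600,800,3),np.uint8); o[:360,:400]=a; o[360:600,:400]=b; o[:450,400:790]=c
cv2.imwrite('pics/crop1.png',o)
```

```text
(no output)
```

View pics/crop1.png

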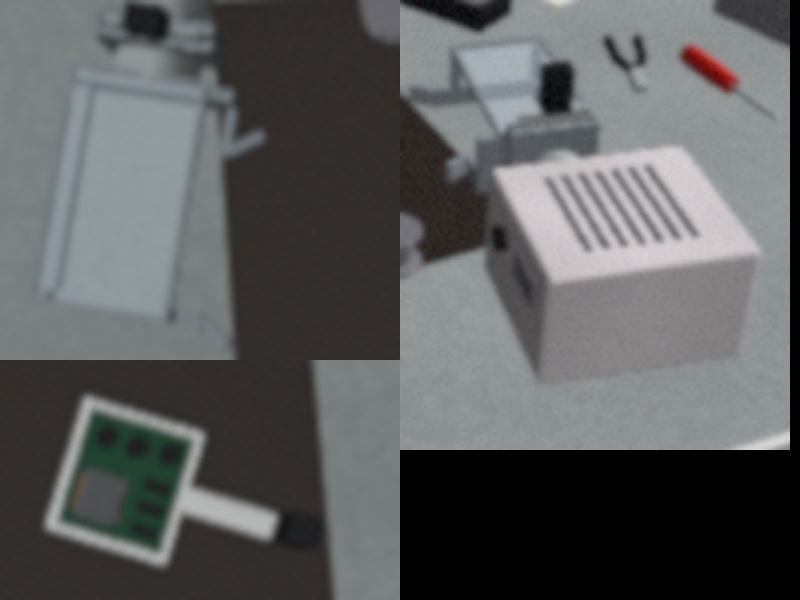

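Crop: black post, pale neck and green board confirm the carrier (post at top px ~(374,258), plate centre ~(331,245)). The black tab is at top px ~(217,175), with the mouth facing image right. Next, rough positions.

Run:
```python
from h import *
import pickle
D=pickle.load(open('d0.pkl','rb'));d=D['top']
im=d['image']
# plate: bright mask in region
r=im[215:275,300:385].astype(int)
m=((r.min(2)>150)).astype(np.uint8)
cs,_=cv2.findContours(m,cv2.RETR_EXTERNAL,cv2.CHAIN_APPROX_NONE)
c=max(cs,key=cv2.contourArea);print(cv2.contourArea(c))
mm=np.zeros_like(m);cv2.drawContours(mm,[c],-1,1,-1)
mo=cv2.morphologyEx(mm,cv2.MORPH_OPEN,np.ones((11,11)))
ys,xs=np.nonzero(mo);P=cv2.minAreaRect(np.c_[xs+300,ys+215].astype(np.float32));print(P)
Q=[onz(d,*p,.012)[:2] for p in cv2.boxPoints(P)];print(np.round(Q,3),np.mean(Q,0))
print('post',onz(d,374.5,257.5,.1))
cr=lambda u,v:(180+u/4-.4,170+v/4-.4)
for p in [(75,72),(205,95),(172,318),(40,298)]: print('roof',onz(d,*cr(*p),.073).round(3))
print('tab',onz(d,*cr(147,18),.15).round(3))
# tab by scene+top: scene crop (557,88)
s=D['scene'];u,v=310+(557-400)/3,170+88/3
for z in(.12,.13,.14):print(onz(s,u,v,z).round(3))
```

```text
141.0
((0.0, 0.0), (0.0, 0.0), 0.0)
[[1.285 0.874]
 [1.285 0.874]
 [1.285 0.874]
 [1.285 0.874]] [1.28496793 0.87363917]
post [ 0.41643696 -0.32943332  0.1       ]
roof [0.641 0.207 0.073]
roof [0.621 0.106 0.073]
roof [0.449 0.133 0.073]
roof [0.466 0.234 0.073]
tab [0.67  0.141 0.15 ]
[0.644 0.162 0.12 ]
[0.658 0.153 0.13 ]
[0.672 0.144 0.14 ]
```

Request:
drive_tool(rows=[[[-0.033,-0.028,0],0],[[-0.033,-0.028,0],0],[[-0.033,-0.028,0],0],[[-0.033,-0.028,0],0],[[-0.033,-0.028,0],0],[[-0.033,-0.028,0],0],[[-0.033,-0.028,0],0],[[-0.033,-0.028,0],0],[[0,0,0],-0.14],[[0,0,0],-0.14]])

```text
t: 1.15
tool_pos: [0.415, 0.2407, 0.3036]
tool_rot: [-0.278, -3.129, 0.0]
contact_force: [-0.2, -0.0, -0.1]
opening: 0.0855
grip_force: 0.0
```

Run:
```python
from h import *
import pickle
d=get('wrist');pickle.dump(d,open('d1.pkl','wb'))
cv2.imwrite('pics/w1.png',d['image']); print(ctrl.get_obs()['tool_pos'],ctrl.get_obs()['q'])
```

```text
[0.41473762 0.24123435 0.30361103] [ 3.71526501e-01 -3.06183202e-01  1.94022695e+00  5.01588990e-05
  1.50796706e+00 -1.02669925e+00]
```

View pics/w1.png

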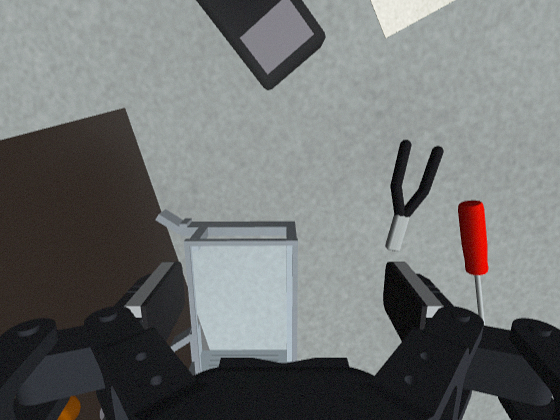

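The wrist camera looks back towards the robot. It shows the hood's roof from (190,240) to (295,350), the mouth on the left and a lead-in at (170,217). I'll shift ahead to see the whole hood.

Request:
drive_tool(rows=[[[-0.046,-0.009,0],0],[[-0.046,-0.009,0],0],[[-0.046,-0.009,0],0],[[-0.046,-0.009,0],0],[[-0.046,-0.009,0],0],[[-0.046,-0.009,0],0],[[-0.046,-0.009,0],0],[[0,0,0],0]])

```text
t: 2.0
tool_pos: [0.7235, 0.1199, 0.3001]
tool_rot: [-0.291, -3.125, 0.002]
contact_force: [-0.6, -0.7, -0.8]
opening: 0.0854
grip_force: 0.0
```

Run:
```python
from h import *
import pickle
d=get('wrist');pickle.dump(d,open('d2.pkl','wb'))
cv2.imwrite('pics/w2.png',cv2.resize(d['image'],(800,600),interpolation=cv2.INTER_CUBIC)); print(ctrl.get_obs()['tool_pos'],ctrl.get_obs()['q'])
```

```text
[0.72154086 0.12134959 0.30089426] [ 6.50528535e-02  3.01913577e-01  1.33754851e+00 -5.94684102e-05
  1.50591230e+00 -1.32191955e+00]
```

View pics/w2.png

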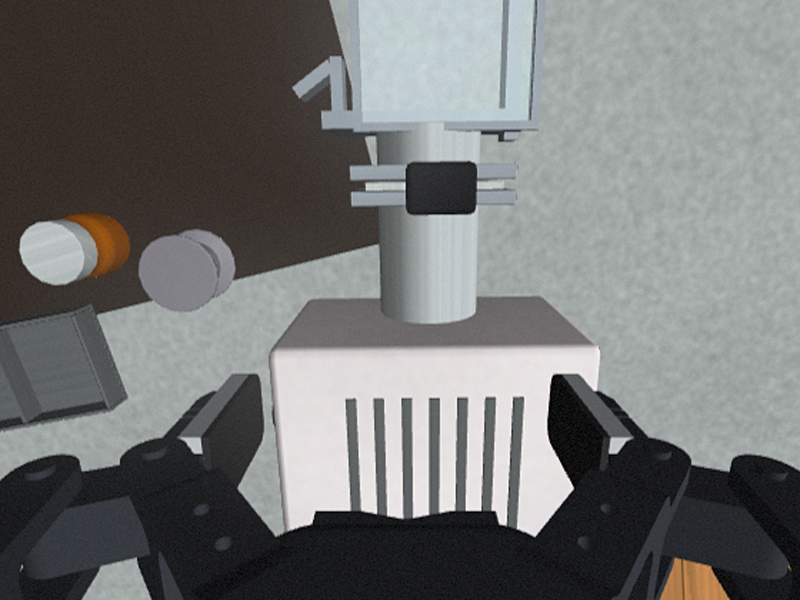

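The whole grille end is in view: tab top (406–476,163–214), box front top edge from (273,349) to (598,349), roof edge at row ~123, mouth lead-in at (315,78).

Run:
```python
from h import *
import pickle
d=pickle.load(open('d2.pkl','rb'));s=.7
P=lambda u,v,z:onz(d,(u+.5)*s-.5,(v+.5)*s-.5,z)
for n,(u,v,z) in dict(tabA=(406,163,.155),tabB=(476,163,.155),tabC=(476,214,.155),tabD=(406,214,.155),tab=(441,188.5,.155),boxL=(273,349,.12),boxR=(598,349,.12),flL=(350,192,.1),flR=(516,192,.1),fl2L=(350,180,.1),roofL=(357,122,.073),roofR=(530,122,.073)).items(): print(n,P(u,v,z).round(4))
a=P(598,349,.12)-P(273,349,.12);print('yaw box y',np.degrees(np.arctan2(-a[0],a[1])))
a=P(516,192,.1)-P(350,192,.1);print('yaw fl',np.degrees(np.arctan2(-a[0],a[1])))
```

```text
tabA [0.654  0.1342 0.155 ]
tabB [0.6595 0.1639 0.155 ]
tabC [0.6811 0.1608 0.155 ]
tabD [0.6754 0.1302 0.155 ]
tab [0.6673 0.1473 0.155 ]
boxL [0.7375 0.0431 0.12  ]
boxR [0.7709 0.2212 0.12  ]
flL [0.6623 0.1012 0.1   ]
flR [0.6792 0.1913 0.1   ]
fl2L [0.656  0.1026 0.1   ]
roofL [0.6244 0.1106 0.073 ]
roofR [0.6431 0.2101 0.073 ]
yaw box y -10.602422933982107
yaw fl -10.614352675654752
```

Request:
drive_tool(rows=[[[0.006,-0.043,0],0],[[0.006,-0.043,0],0],[[0.006,-0.043,0],0],[[0.006,-0.043,0],0],[[0.006,-0.043,0],0],[[0.006,-0.043,0],0],[[0.006,-0.043,0],0],[[0.006,-0.043,0],0],[[0.006,-0.043,0],0],[[0,0,0],0]])

```text
t: 3.05
tool_pos: [0.5956, -0.2516, 0.3043]
tool_rot: [-0.292, -3.128, 0.002]
contact_force: [0.4, 0.1, 0.4]
opening: 0.0859
grip_force: 0.0
```

Run:
```python
from h import *
import pickle
d=get('wrist');pickle.dump(d,open('d3.pkl','wb'))
cv2.imwrite('pics/w3.png',cv2.resize(d['image'],(800,600),interpolation=cv2.INTER_CUBIC)); o=ctrl.get_obs();print(o['tool_pos'],o['tool_rot'],o['q'])
```

```text
[ 0.59646023 -0.24947973  0.30425307] [2.88574797e-01 3.12807669e+00 2.32181428e-04] [-5.11247590e-01  1.02466463e-01  1.55980104e+00  2.30917924e-04
  1.47917233e+00 -1.89807958e+00]
```

View pics/w3.png

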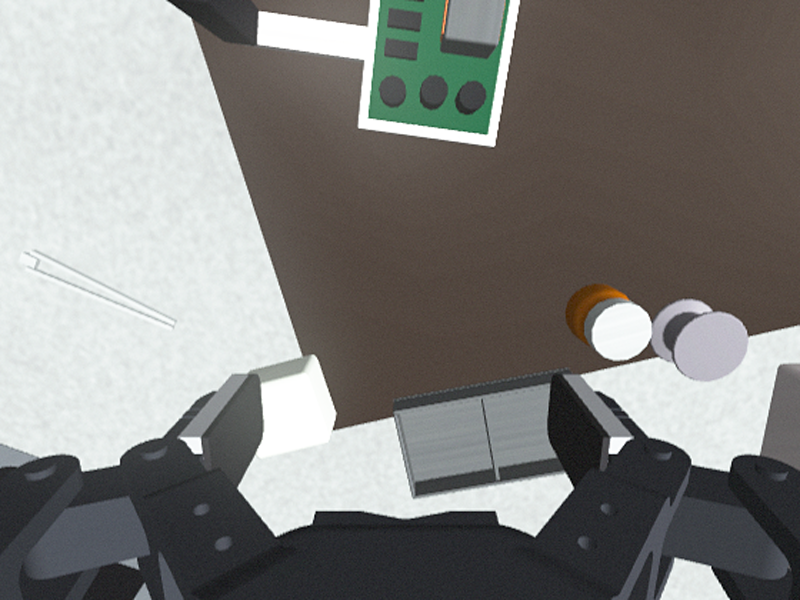

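The carrier is at the top edge, with its plate corner at (360,127)–(495,146) and the post at ~(215,15). I'll step back a little.

Request:
drive_tool(rows=[[[0.04,-0.03,0],0],[[0.04,-0.03,0],0],[[0,0,0],0],[[0,0,0],0]])

```text
t: 3.5
tool_pos: [0.508, -0.292, 0.3042]
tool_rot: [0.283, 3.128, 0.001]
contact_force: [-0.2, 0.3, -0.6]
opening: 0.0853
grip_force: 0.0
```

Run:
```python
from h import *
import pickle
d=get('wrist');pickle.dump(d,open('d4.pkl','wb'))
cv2.imwrite('pics/w4.png',cv2.resize(d['image'],(800,600),interpolation=cv2.INTER_CUBIC)); o=ctrl.get_obs();print(o['tool_pos'],o['tool_rot'],o['q'])
```

```text
[ 0.50873174 -0.29180645  0.30434434] [2.80705042e-01 3.12792710e+00 3.66841574e-04] [-6.47912763e-01 -3.88593167e-02  1.70417416e+00  7.82033129e-04
  1.47547267e+00 -2.03977961e+00]
```

View pics/w4.png

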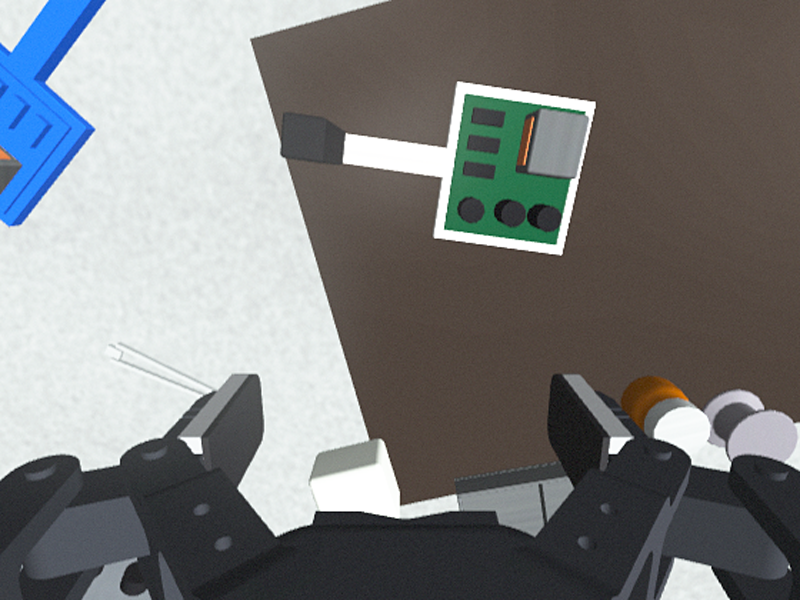

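The black-post carrier is fully in view: plate corners (457,82), (595,102), (562,255), (433,238), and post top at ~(305,137). The blue look-alike is well apart at the left.

Run:
```python
from h import *
import pickle
d=pickle.load(open('d4.pkl','rb'));s=.7
P=lambda u,v,z:onz(d,(u+.5)*s-.5,(v+.5)*s-.5,z)
C=np.array([P(*c,.012) for c in [(457,82),(595,102),(562,255),(433,238)]])
print(C.round(4),[np.linalg.norm(C[i]-C[i-1]).round(4) for i in range(4)])
ey=(C[1]-C[0]+C[2]-C[3]);ey/=np.linalg.norm(ey);c=C.mean(0)
ex=(C[0]-C[3]+C[1]-C[2]);print('yaw',np.degrees(np.arctan2(-ey[0],ey[1])),np.degrees(np.arctan2(-ex[1],-ex[0])))
post=c-.135*ey;print(c,post,'top pix',P(304,137,.1))
o=ctrl.get_obs()
from scipy.spatial.transform import Rotation as T
R=T.from_rotvec(o['tool_rot']).as_matrix();ty=R[:,1];print('tool y yaw',np.degrees(np.arctan2(-ty[0],ty[1])))
print('to post, tool:',R.T@(np.r_[post[:2],.129]-o['tool_pos']))
```

```text
[[ 0.3896 -0.2322  0.012 ]
 [ 0.4199 -0.1382  0.012 ]
 [ 0.5247 -0.1714  0.012 ]
 [ 0.4942 -0.2665  0.012 ]] [np.float64(0.11), np.float64(0.0987), np.float64(0.1099), np.float64(0.0999)]
yaw -17.850999128654923 -17.891158126399226
[ 0.45712155 -0.20209127  0.012     ] [ 0.41573829 -0.33059195  0.012     ] top pix [ 0.4148108  -0.32961607  0.1       ]
tool y yaw -10.25614065300601
to post, tool: [ 0.0847894  -0.05478113  0.17523561]
```

Request:
drive_tool(rows=[[[0.0425,-0.0275,0],0],[[0.0425,-0.0275,0],0],[[0,0,0.04],0.133],[[0,0,0.04],0],[[0,0,0.04],0],[[0,0,0.03],0],[[0,0,0.02],0],[[0,0,0.005],0],[[0,0,0],0],[[0,0,0],0]])

```text
t: 4.55
tool_pos: [0.4173, -0.3319, 0.1305]
tool_rot: [0.487, 3.101, -0.002]
contact_force: [-0.2, -0.1, -0.2]
opening: 0.0854
grip_force: 0.0
```

Request:
drive_tool(rows=[[[0,0,0],0],[[0,0,0],0],[[0,0,0],0],[[0,0,0],0],[[0,0,0],0],[[0,0,0],0],[[0,0,0],0],[[0,0,0],0]], jaw=1, grip_force=60)

```text
t: 5.35
tool_pos: [0.4161, -0.332, 0.1294]
tool_rot: [0.489, 3.103, -0.001]
contact_force: [-1.8, -1.2, 3.0]
opening: 0.0236
grip_force: 59.4
```

```bash
cat > rel.py <<'E'
from h import *
from scipy.spatial.transform import Rotation as T
o=ctrl.get_obs();R=T.from_rotvec(o['tool_rot']).as_matrix();ty=R[:,1]
print(o['t'],o['tool_pos'].round(4),'yaw',np.degrees(np.arctan2(-ty[0],ty[1])).round(2),'tilt',R[:,2].round(4),'F',o['contact_force'],'open',o['opening'],o['grip_force'])
a=np.radians(-10.6);O=np.array([.5128,.1101])
H=lambda x,y:O+np.array([[np.cos(a),-np.sin(a)],[np.sin(a),np.cos(a)]])@[x,y]
p=o['tool_pos'][:2];M=np.array([[np.cos(a),-np.sin(a)],[np.sin(a),np.cos(a)]])
print('tcp in hood mm',(M.T@(p-O)*1000).round(1))
E
python3 - <<'E'
from rel import *
for x,y in [(0,-.30),(0,-.067)]: print(x,y,H(x,y),(R.T@(np.r_[H(x,y),o['tool_pos'][2]]-o['tool_pos'])).round(4))
E
```

```text
5.35 [ 0.4161 -0.332   0.1294] yaw -17.92 tilt [ 3.e-04 -8.e-04 -1.e+00] F [-1.75435698 -1.21605631  3.04552   ] open 0.023573271500439724 59.43749248981476
tcp in hood mm [ -13.7 -452.4]
0 -0.3 [ 0.45761459 -0.1847806 ] [ 5.800e-03  1.529e-01 -1.000e-04]
0 -0.067 [0.50047526 0.04424333] [ 3.55e-02  3.84e-01 -3.00e-04]
```

Request:
drive_tool(rows=[[[0,0,-0.002],0],[[0,0,-0.002],0],[[0,0.01,0],-0.064],[[-0.0035,0.03,0],-0.064],[[-0.0035,0.04,0],0],[[-0.0035,0.04,0],0],[[-0.0035,0.04,0],0],[[0,0.03,0],0],[[0,0.01,0],0],[[0,0,0],0]])

```text
t: 6.35
tool_pos: [0.4691, -0.1374, 0.1321]
tool_rot: [-0.286, -3.127, -0.0]
contact_force: [1.3, 0.8, -3.1]
opening: 0.0232
grip_force: 59.8
```

Run:
```python
from rel import *
import pickle
d=get('wrist');t=get('top');pickle.dump((d,t),open('d5.pkl','wb'))
a=cv2.resize(d['image'],(560,420));b=cv2.resize(t['image'][150:300,180:300],None,fx=2,fy=2,interpolation=cv2.INTER_CUBIC)
z=np.zeros((420,800,3),np.uint8);z[:,:560]=a;z[:300,560:]=b;cv2.imwrite('pics/w5.png',z)
```

```text
6.35 [ 0.4691 -0.1374  0.1321] yaw -10.44 tilt [-1.6e-03  3.0e-04 -1.0e+00] F [ 1.29555844  0.81629404 -3.08971436] open 0.02321407516675159 59.7744745016098
tcp in hood mm [   2.5 -251.3]
```

View pics/w5.png

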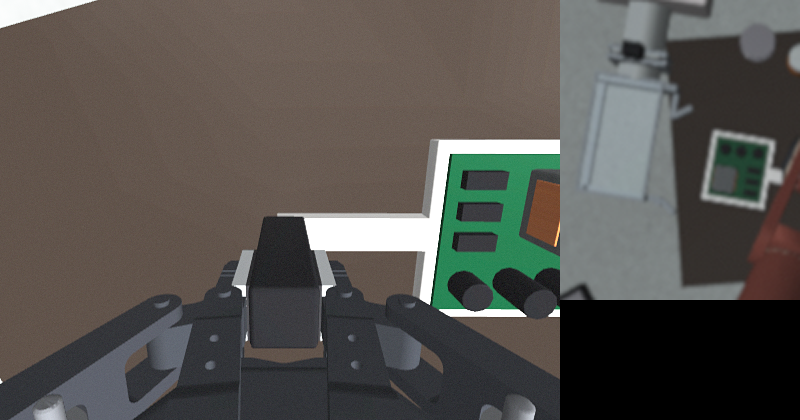

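The carrier is held square (neck parallel to image rows, plate edge at x≈430), lined up ahead of the mouth. Going in.

Request:
drive_tool(rows=[[[0.0025,0.01,0],0],[[0,0.025,0],0],[[0,0.025,0],0],[[0,0.025,0],0],[[0,0.025,0],0],[[0,0.02,0],0],[[0,0.015,0],0],[[0,0.01,0],0],[[0,0.005,0],0],[[0,0,0],0]])

```text
t: 7.45
tool_pos: [0.4965, 0.0191, 0.1328]
tool_rot: [-0.29, -3.128, 0.0]
contact_force: [1.0, -0.5, -2.3]
opening: 0.0235
grip_force: 59.8
```

```bash
python3 rel.py
```

```text
7.45 [0.4965 0.0191 0.1328] yaw -10.58 tilt [-3.e-04 -1.e-04 -1.e+00] F [ 0.95322062 -0.50011931 -2.34015007] open 0.02349224384335611 59.84579801559448
tcp in hood mm [  0.7 -92.4]
```

Inside without contact. Lower to the bench and creep to the stop.

Request:
drive_tool(rows=[[[0,0.005,0.002],0],[[0,0.005,0.0015],0],[[0,0.004,0],0],[[0,0.003,0],0],[[0,0.003,0],0],[[0,0.002,0],0],[[0,0.001,0],0],[[0,0,0],0]])

```text
t: 8.25
tool_pos: [0.5012, 0.0406, 0.1302]
tool_rot: [0.287, 3.127, -0.006]
contact_force: [-0.0, -6.7, -0.1]
opening: 0.0236
grip_force: 60.4
```

```bash
python3 rel.py
```

```text
8.25 [0.5012 0.0406 0.1302] yaw -10.5 tilt [ 8.e-04 -4.e-03 -1.e+00] F [-0.02648118 -6.65897898 -0.10902265] open 0.023567658978303624 60.35249948501587
tcp in hood mm [  1.4 -70.5]
```

Request:
drive_tool(rows=[[[0,0.002,0],0],[[0,0,0.001],0],[[0,0,0],0]])

```text
t: 8.55
tool_pos: [0.5022, 0.041, 0.1304]
tool_rot: [0.285, 3.127, -0.012]
contact_force: [-1.9, -14.3, 6.1]
opening: 0.0233
grip_force: 61.2
```

```bash
python3 rel.py
```

```text
8.55 [0.5022 0.041  0.1304] yaw -10.42 tilt [ 0.0014 -0.0077 -1.    ] F [ -1.92091889 -14.28363947   6.12692728] open 0.023261989857594756 61.15455687046051
tcp in hood mm [  2.3 -69.9]
```

Firm contact on the stop. Ease off, then slide sideways.

Request:
drive_tool(rows=[[[0,-0.003,-0.001],0],[[-0.006,0,0],0],[[-0.008,0,0],0],[[-0.008,0,0],0],[[-0.008,0,0],0],[[-0.005,0,0],0],[[-0.003,0,0],0],[[-0.002,0,0],0],[[-0.001,0,0],0],[[0,0,0],0]])

```text
t: 9.55
tool_pos: [0.5409, 0.0332, 0.1294]
tool_rot: [0.289, 3.128, -0.001]
contact_force: [-1.6, -3.5, 1.2]
opening: 0.023
grip_force: 60.5
```

```bash
python3 rel.py
```

```text
9.55 [0.5409 0.0332 0.1294] yaw -10.57 tilt [ 1.e-04 -4.e-04 -1.e+00] F [-1.60284792 -3.50157373  1.17554479] open 0.022957798844680688 60.507463216781616
tcp in hood mm [ 41.8 -70.4]
```

Request:
drive_tool(rows=[[[-0.002,0,0],0],[[-0.002,0,0],0],[[-0.0015,0,0],0],[[-0.0015,0,0],0],[[0,0,0],0]])

```text
t: 10.05
tool_pos: [0.5477, 0.032, 0.1294]
tool_rot: [-0.289, -3.128, -0.0]
contact_force: [-4.0, -3.5, 2.5]
opening: 0.0234
grip_force: 60.7
```

```bash
python3 rel.py
```

```text
10.05 [0.5477 0.032  0.1294] yaw -10.57 tilt [-6.e-04  1.e-04 -1.e+00] F [-4.0075093  -3.54929561  2.47885572] open 0.023358161327688844 60.70359170436859
tcp in hood mm [ 48.6 -70.4]
```

Request:
drive_tool(rows=[[[-0.0015,0,0],0],[[-0.0015,0,0],0],[[0,0,0],0]])

```text
t: 10.35
tool_pos: [0.5496, 0.0317, 0.1294]
tool_rot: [-0.288, -3.124, -0.0]
contact_force: [-8.7, -2.3, 7.6]
opening: 0.0235
grip_force: 61.7
```

```bash
python3 rel.py
```

```text
10.35 [0.5496 0.0317 0.1294] yaw -10.54 tilt [-4.3e-03  6.0e-04 -1.0e+00] F [-8.71637395 -2.34377426  7.59127735] open 0.0234845239140724 61.674068570137024
tcp in hood mm [ 50.6 -70.3]
```

Request:
drive_tool(rows=[[[0.0015,0,-0.0005],0],[[0,0,0],0]])

```text
t: 10.55
tool_pos: [0.5486, 0.0319, 0.1295]
tool_rot: [-0.29, -3.127, -0.001]
contact_force: [-4.9, -1.8, 1.2]
opening: 0.0235
grip_force: 60.7
```

Request:
drive_tool(rows=[[[0,0,0],0],[[0,0,0],0],[[0,0,0],0],[[0,0,0],0],[[0,0,0],0],[[0,0,0],0],[[0,0,0],0]], jaw=0)

```text
t: 11.25
tool_pos: [0.5492, 0.0317, 0.1299]
tool_rot: [0.29, 3.128, 0.0]
contact_force: [-0.3, -0.3, -0.3]
opening: 0.0855
grip_force: 0.0
```

Request:
drive_tool(rows=[[[0,0,-0.02],0],[[0,0,-0.04],0],[[0,0,-0.05],0],[[0,0,-0.05],0],[[-0.04,0,0],0],[[-0.04,0.03,0],0],[[-0.04,0.04,0],0],[[-0.04,0.04,0],0],[[0,0,0],0],[[0,0,0],0]])

```text
t: 12.25
tool_pos: [0.7161, 0.1036, 0.2881]
tool_rot: [-0.288, -3.126, 0.001]
contact_force: [-1.1, -0.2, 0.7]
opening: 0.0853
grip_force: 0.0
```

Run:
```python
from rel import *
import pickle
d=get('wrist');t=get('top');pickle.dump((d,t),open('d6.pkl','wb'))
cv2.imwrite('pics/w6.png',cv2.resize(d['image'],(800,600)))
```

```text
12.25 [0.7161 0.1036 0.2881] yaw -10.53 tilt [-2.7e-03 -4.0e-04 -1.0e+00] F [-1.09023336 -0.17353184  0.73530948] open 0.08528819566750681 0.0
tcp in hood mm [201.  31.]
```

View pics/w6.png

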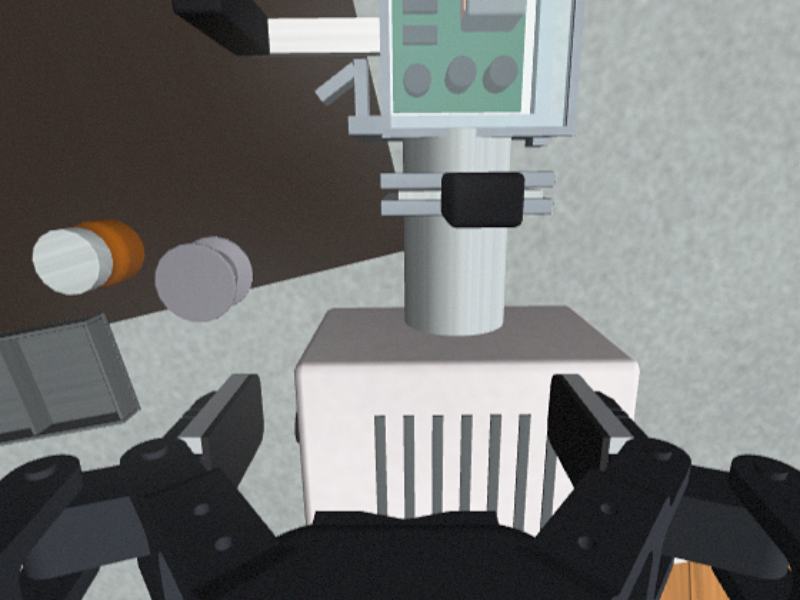

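The plate is under the roof against the grille (lower edge row ~114, columns 390–532), with the neck out through the mouth at (320,36). Checking hood coordinates.

Run:
```python
from rel import *
import pickle
d=pickle.load(open('d6.pkl','rb'))[0];s=.7
P=lambda u,v,z:onz(d,(u+.5)*s-.5,(v+.5)*s-.5,z)
h=lambda X:(M.T@(X[:2]-O)*1000).round(1)
for n,(u,v,z) in dict(nr=(532,114,.012),fr=(536,5,.012),nl=(391,111,.012),neckT=(330,18,.012),neckT2=(372,17,.012),tab=(483,199,.155)).items(): print(n,h(P(u,v,z)))
print('to tab (tool) ',R.T@(np.r_[P(483,199,.155)[:2],.189]-o['tool_pos']),R.T@(np.r_[.6673,.1473,.189]-o['tool_pos']))
```

```text
12.35 [0.7153 0.1026 0.2901] yaw -10.61 tilt [-2.e-04 -2.e-04 -1.e+00] F [-0.36104467  0.237197    0.39304598] open 0.08516175110825729 0.0
tcp in hood mm [200.5  29.9]
nr [ 95.4 118. ]
fr [ 29.8 116. ]
nl [93.7 22.3]
neckT [ 37.4 -16.9]
neckT2 [36.8 10.3]
tab [144.7  64.3]
to tab (tool)  [0.05570943 0.03446158 0.10106097] [0.05543485 0.0351189  0.10106076]
```

The plate is at the back stop (118 mm), the neck axis at x≈47 mm, and the tab agrees with the first fix. Going for the gate.

Request:
drive_tool(rows=[[[0.028,0.0175,0],0],[[0.0275,0.0175,0],0],[[0,0,0],0],[[0,0,0.03],0],[[0,0,0.03],0],[[0,0,0.02],0],[[0,0,0.012],0],[[0,0,0.004],0],[[0,0,0],0],[[0,0,0],0]])

```text
t: 13.35
tool_pos: [0.6685, 0.1474, 0.1958]
tool_rot: [0.29, 3.125, 0.001]
contact_force: [-0.0, -0.2, 0.8]
opening: 0.0856
grip_force: 0.0
```

Request:
drive_tool(rows=[[[0,0,0],0],[[0,0,0],0],[[0,0,0],0],[[0,0,0],0],[[0,0,0],0],[[0,0,0],0],[[0,0,0],0]], jaw=1)

```text
t: 14.05
tool_pos: [0.6676, 0.1459, 0.1941]
tool_rot: [-0.289, -3.128, 0.006]
contact_force: [-2.8, -7.5, 2.3]
opening: 0.0297
grip_force: 62.5
```

```bash
python3 rel.py
```

```text
14.05 [0.6676 0.1459 0.1941] yaw -10.55 tilt [-0.0011 -0.0036 -1.    ] F [-2.83958838 -7.45242315  2.3158911 ] open 0.02967473530774394 62.54476547241211
tcp in hood mm [145.6  63.6]
```

Request:
drive_tool(rows=[[[0,-0.0015,0],0],[[0,0,-0.008],0],[[0,0,-0.01],0],[[0,0,-0.01],0],[[0,0,-0.01],0],[[0,0,-0.008],0],[[0,0,-0.006],0],[[0,0,-0.004],0],[[0,0,-0.002],0],[[0,0,0],0]])

```text
t: 15.05
tool_pos: [0.6672, 0.1456, 0.2445]
tool_rot: [-0.29, -3.126, 0.002]
contact_force: [16.1, -2.5, -27.9]
opening: 0.0292
grip_force: 65.8
```

```bash
python3 rel.py
```

```text
15.05 [0.6672 0.1456 0.2445] yaw -10.6 tilt [-1.8e-03 -9.0e-04 -1.0e+00] F [ 16.14452309  -2.49960335 -27.92061859] open 0.029203416262446075 65.77282547950745
tcp in hood mm [145.3  63.3]
```

There's side load and binding. Ease towards hood +x, then continue.

Request:
drive_tool(rows=[[[-0.0015,0,0],0],[[0,0,0],0],[[0,0,0],0]])

```text
t: 15.35
tool_pos: [0.6676, 0.1456, 0.2445]
tool_rot: [-0.289, -3.123, 0.002]
contact_force: [9.2, -2.9, -24.7]
opening: 0.0292
grip_force: 66.2
```

```bash
python3 rel.py
```

```text
15.35 [0.6676 0.1456 0.2445] yaw -10.59 tilt [-5.7e-03 -6.0e-04 -1.0e+00] F [  9.18856266  -2.89090657 -24.65855415] open 0.029221621021384304 66.23937964439392
tcp in hood mm [145.6  63.3]
```

Request:
drive_tool(rows=[[[-0.0015,-0.0005,0],0],[[0,0,-0.003],0],[[0,0,0],0],[[0,0,0],0]])

```text
t: 15.75
tool_pos: [0.6678, 0.1454, 0.2446]
tool_rot: [-0.288, -3.118, 0.001]
contact_force: [11.6, 0.7, -34.5]
opening: 0.0295
grip_force: 65.0
```

Run:
```python
from rel import *
import pickle
d=get('scene');t=get('top');pickle.dump((d,t),open('d7.pkl','wb'))
b=cv2.resize(d['image'][130:290,310:440],None,fx=3.5,fy=3.5,interpolation=cv2.INTER_CUBIC);cv2.imwrite('pics/s7.png',b)
```

```text
15.75 [0.6678 0.1454 0.2446] yaw -10.57 tilt [-1.030e-02  3.000e-04 -9.999e-01] F [ 11.56960274   0.67419332 -34.52998653] open 0.029479031599943185 64.97312307357788
tcp in hood mm [145.8  63.2]
```

View pics/s7.png

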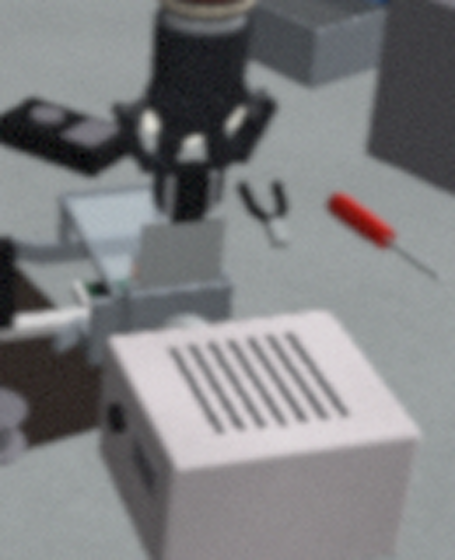

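The scene shows the gate plate standing well above the flanges, its top edge at (145–222,222) in the crop. I'll measure its lift by casting rays onto the gate plane.

Run:
```python
from rel import *
import pickle
d=pickle.load(open('d7.pkl','rb'))[0];d0=pickle.load(open('d0.pkl','rb'))['scene']
ex=np.array([*M[:,0],0])
def pl(d,u,v,x=.145):
    c,r=ray(d,u,v); k=(x-ex[:2]@(c[:2]-O))/(ex@r); X=c+k*r; return (M.T@(X[:2]-O)*1000).round(1),X[2].round(4)
for p in [(147,224),(220,221),(185,222)]: print('gate top now',pl(d,310+p[0]/3.5-.4,130+p[1]/3.5-.4))
# flange far top edge for check (x ~ .145+.012), tab before: top & bottom
for p in [(557,64),(557,112)]: print('tab before',pl(d0,310+(p[0]-400)/3-.4,170+p[1]/3-.4,.156))
for p in [(140,290),(230,283)]: print('flange top', pl(d,310+p[0]/3.5-.4,130+p[1]/3.5-.4,.158))
# column profile of gate, now
im=d['image'].astype(int).sum(2)//3
for c in (354,358,370): print(c,im[180:225,c])
```

```text
15.85 [0.6678 0.1454 0.2446] yaw -10.57 tilt [-1.020e-02  2.000e-04 -9.999e-01] F [ 10.08909109  -0.15876358 -35.53729799] open 0.02942126312705736 64.9749505519867
tcp in hood mm [145.8  63.2]
gate top now (array([145. ,  30.6]), np.float64(0.1605))
gate top now (array([145. ,  94.4]), np.float64(0.1557))
gate top now (array([145. ,  63.7]), np.float64(0.1584))
tab before (array([156. ,  57.3]), np.float64(0.1726))
tab before (array([156. ,  61.6]), np.float64(0.1174))
flange top (array([158. ,  24.1]), np.float64(0.1041))
flange top (array([158. , 103.7]), np.float64(0.1007))
354 [ 59  64  61  56  60  69  77  88 106 122 141 145 152 148 130 117 116 112
 111 112 113 113 112 109 110 111 109 110 112 109 111 114 126 128 113  96
  96  94  92  95  96  92  97 108 144]
358 [ 70  87  90  91  90  90  92  91  87  89  90  91 101 108 111 115 115 116
 115 116 114 114 113 114 111 110 114 112 111 110 110 119 128 121 103  93
  96  91  94  95 111 122 134 152 183]
370 [ 87  80  78  80  83  84  82  91  97 110 125 138 125 112 113 113 113 112
 110 110 112 112 111 110 111 112 113 110 110 115 124 126 110  94  88  91
  92  93  91  89  96 113 152 187 205]
```

The reading is ambiguous: the tool rose 50 mm, and the tab may have started ~10 mm up. I'll unload, let go, rise and measure the free tab.

Request:
drive_tool(rows=[[[0,0,0.004],0],[[0,0,0.004],0],[[0,0,0.001],0],[[0,0,0],0]])

```text
t: 16.25
tool_pos: [0.668, 0.1455, 0.2444]
tool_rot: [-0.288, -3.12, 0.001]
contact_force: [-4.7, -1.9, -12.3]
opening: 0.0292
grip_force: 67.7
```

Request:
drive_tool(rows=[[[0,0,0],0],[[0,0,0],0],[[0,0,0],0],[[0,0,0],0],[[0,0,0],0],[[0,0,0],0]], jaw=0)

```text
t: 16.85
tool_pos: [0.6705, 0.1451, 0.2464]
tool_rot: [0.29, 3.127, 0.0]
contact_force: [0.2, 0.2, 0.2]
opening: 0.0856
grip_force: 0.0
```

Request:
drive_tool(rows=[[[0,0,-0.03],0],[[0,0,-0.04],0],[[0,0,-0.04],0],[[0,0,-0.02],0],[[-0.03,0,0],0],[[-0.03,0,0],0],[[-0.03,0,0],0],[[0,0,0],0],[[0,0,0],0]])

```text
t: 17.75
tool_pos: [0.7588, 0.1284, 0.3749]
tool_rot: [-0.29, -3.126, 0.0]
contact_force: [0.1, 0.6, 0.2]
opening: 0.085
grip_force: 0.0
```

Run:
```python
from rel import *
import pickle
D={n:get(n) for n in('scene','wrist','top')};pickle.dump(D,open('d8.pkl','wb'))
D0=pickle.load(open('d0.pkl','rb'))
S=D['scene']['image'][120:240,330:400];S0=D0['scene']['image'][120:240,330:400]
z=np.zeros((600,800,3),np.uint8);z[:480,:280]=cv2.resize(S0,None,fx=4,fy=4,interpolation=cv2.INTER_CUBIC);z[:480,280:560]=cv2.resize(S,None,fx=4,fy=4,interpolation=cv2.INTER_CUBIC)
w=D['wrist']['image'];z[:180,560:]=cv2.resize(w,(240,180))
w2=pickle.load(open('d2.pkl','rb'))['image'][100:160,240:370]
z[180:291,560:]=cv2.resize(w2,(240,111))
cv2.imwrite('pics/s8.png',z)
```

```text
17.75 [0.7588 0.1284 0.3749] yaw -10.61 tilt [-1.8e-03  1.0e-04 -1.0e+00] F [0.10895732 0.55668022 0.15241848] open 0.08496423555027639 0.0
tcp in hood mm [238.5  63.2]
```

View pics/s8.png

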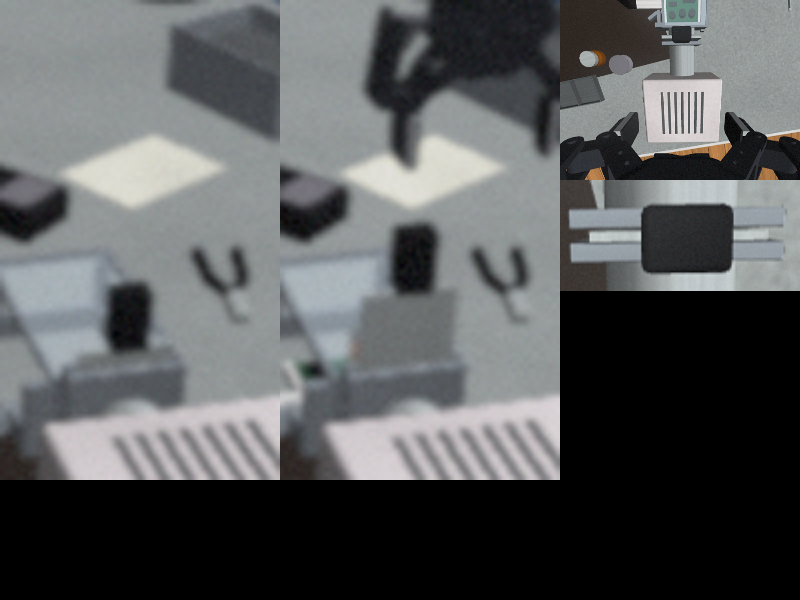

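The lift displacement is ~50 mm in the view. Next, the absolute tab height, by comparing the black mask's extent with projected corner rows and using the filter box's corner as the bias check.

Run:
```python
from rel import *
import pickle
D=pickle.load(open('d8.pkl','rb'));D0=pickle.load(open('d0.pkl','rb'))
def W(x,y,z): return np.r_[H(x,y),z]
for nm,d,L in(('before',D0['scene'],(0,.01)),('now',D['scene'],(.05,.06))):
    g=cv2.resize(d['image'],None,fx=4,fy=4,interpolation=cv2.INTER_CUBIC).max(2)
    m=np.zeros_like(g); r0,r1=(690,850) if nm=='before' else (690,800)
    m[r0:r1,1400:1520]=(g[r0:r1,1400:1520]<75)
    n,lab,st,c=cv2.connectedComponentsWithStats(m)
    for i in range(1,n):
        if st[i,4]>300: print(nm,'mask x,y,w,h',(st[i,:4]/4).round(2))
    for l in L:
        C=np.array([proj(d,W(x,y,z+l)) for x in(.134,.156) for y in(.05,.08) for z in(.105,.155)]); print('  pred lift',l,C.min(0).round(2),C.max(0).round(2),(C.max(0)-C.min(0)).round(2))
d=D['wrist'];g=d['image'].max(2);m=np.zeros_like(g);m[40:125,260:310]=(g[40:125,260:310]<60)
n,lab,st,c=cv2.connectedComponentsWithStats(m)
for i in range(1,n):
    if st[i,4]>100: print('wrist',st[i])
for l in(.05,.06):
    C=np.array([proj(d,W(x,y,.155+l)) for x in(.134,.156) for y in(.05,.08)]);print(l,C.min(0).round(1),C.max(0).round(1),C.max(0)-C.min(0))
d=D['scene'];print('box near-face top corners',[proj(d,W(.233,y,.12)).round(1) for y in(-.026,.155)], 'top edge y ends from w2')
```

```text
17.9 [0.758  0.129  0.3765] yaw -10.56 tilt [ 3.e-04  2.e-04 -1.e+00] F [-0.38876388  0.68024187 -0.60816071] open 0.08515844936046767 0.0
tcp in hood mm [237.6  63.6]
before mask x,y,w,h [356.5  191.    11.25  17.5 ]
  pred lift 0 [355.57 191.6 ] [368.96 210.88] [13.39 19.28]
  pred lift 0.01 [355.8  188.67] [369.25 208.03] [13.45 19.37]
now mask x,y,w,h [358.   176.25  11.25  17.5 ]
  pred lift 0.05 [356.71 176.7 ] [370.41 196.43] [13.71 19.73]
  pred lift 0.06 [356.94 173.65] [370.71 193.46] [13.77 19.82]
wrist [ 260   61   49   39 1708]
0.05 [261.7  62.6] [306.7  97.5] [45.05476571 34.84672735]
0.06 [260.7  60. ] [307.8  96.5] [47.09708091 36.45411054]
box near-face top corners [array([340.5, 224. ]), array([402.3, 216.8])] top edge y ends from w2
```

Run:
```python
from rel import *
import pickle
D=pickle.load(open('d8.pkl','rb'));D0=pickle.load(open('d0.pkl','rb'));d2=pickle.load(open('d2.pkl','rb'))
g=d2['image'].max(2);m=np.zeros_like(g);m[100:160,270:350]=(g[100:160,270:350]<75)
st=cv2.connectedComponentsWithStats(m)[2];print('d2 mask',[s for s in st[1:] if s[4]>200])
def W(x,y,z): return np.r_[H(x,y),z]
for l in(0,.01):
    C=np.array([proj(d2,W(x,y,.155+l)) for x in(.134,.156) for y in(.05,.08)]);print(l,C.min(0).round(1),C.max(0).round(1),C.max(0)-C.min(0))
for v in (165,180,192,206):
    X=onz(d2,(360.5)*.7-.5,(v+.5)*.7-.5,.1);print('flange row',v,'hood',(M.T@(X[:2]-O)*1000).round(1))
for nm,d in(('before',D0['scene']),('now',D['scene'])):
    im=d['image'].astype(int).sum(2)//3
    for c in(353,356,371): print(nm,c,im[186:220,c])
d=D['scene']
for y in(.03,.04,.085):
    print(y,'flange near top edge',proj(d,W(.155,y,.1)).round(1),'gate top +5,+15,+55,+65 (x=.147)',[proj(d,W(.147,y,.1+k)).round(1) for k in(.005,.015,.055,.065)])
```

```text
17.9 [0.758  0.129  0.3765] yaw -10.56 tilt [ 3.e-04  2.e-04 -1.e+00] F [-0.38876388  0.68024187 -0.60816071] open 0.08515844936046767 0.0
tcp in hood mm [237.6  63.6]
d2 mask [array([ 284,  113,   50,   37, 1756], dtype=int32)]
0 [284.6 113.4] [333.2 149.5] [48.55035956 36.07711902]
0.01 [284.7 113. ] [335.6 150.8] [50.93149539 37.80628426]
flange row 165 hood [134.3  24.6]
flange row 180 hood [142.2  24.5]
flange row 192 hood [148.6  24.3]
flange row 206 hood [156.2  24.1]
before 353 [163 161 161 158 159 158 159 157 155 157 156 149 139 138 142 145 159 170
 172 174 173 163 139 116 112 112 118 122 105  91  91  93  91  89]
before 356 [140 142 144 143 138 122 113 105 101 101 103 107  98  87  80  78  75  79
  95 116 131 133 121 109 112 112 126 127 108  98  89  89  88  89]
before 371 [141 142 144 144 144 146 147 144 148 145 146 148 147 149 147 146 142 144
 145 142 129 110 112 115 121 124 108  91  87  86  91  85  88  86]
now 353 [170 167 166 166 163 161 164 156 133 119 110 112 112 111 112 113 111 112
 111 109 108 106 110 108 106 113 122 123 106  96  93  95  90  91]
now 356 [130 128 127 120 123 132 140 140 124 112 111 111 108 110 111 110 109 109
 111 109 107 107 109 113 110 118 127 131 111  97  93  93  93  95]
now 371 [143 143 146 147 151 147 128 113 111 114 111 114 112 111 113 107 112 111
 113 111 111 108 112 113 123 128 108  92  90  89  86  90  91  92]
0.03 flange near top edge [351.1 212.9] gate top +5,+15,+55,+65 (x=.147) [array([350.4, 210. ]), array([350.6, 207.2]), array([351.5, 195.6]), array([351.7, 192.6])]
0.04 flange near top edge [354.4 212.5] gate top +5,+15,+55,+65 (x=.147) [array([353.7, 209.6]), array([353.9, 206.8]), array([354.8, 195.2]), array([355. , 192.3])]
0.085 flange near top edge [368.9 210.8] gate top +5,+15,+55,+65 (x=.147) [array([368.2, 208. ]), array([368.5, 205.2]), array([369.6, 193.6]), array([369.9, 190.7])]
```

Corrected by the flange edge in the same image (bias 1.4 px), the gate's top edge reads 10 mm lift before and 60 mm now. That matches the 50 mm of tool travel into a hard stop, so the gate is fully up. The carrier is parked and the tool is clear, so I'm handing in.

```bash
python3 -c "
from station import ctrl
print(ctrl.finish_job())"
```

```text
the job is handed in; nothing more can be done
None
```

The carrier is parked flat and square in the back corner against the grille, its plate behind the front kerb. The blast gate is up against its stop (about 60 mm by camera). I let go of everything, left the other things alone, and handed the job in at about 18 s; no verdict came back.

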